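Slide the lock-oil bottle home into its stall

ROBOT

A 6-joint arm with a two-finger parallel gripper is mounted at the origin on the work surface. World frame = base frame: x ahead of the robot, y to its left, z up, the work surface at z = 0. Lengths are in m, angles in rad, forces in N, time in s.
With the tool pointing down it reaches from about 0.35 to 0.85 m from the base axis. Payload 8.1 kg.
Tool frame: the origin (TCP) lies between the finger pads, 19 mm behind the fingertips; this is the grasp point; z points along the fingers, y is the line along which they close (so a half turn about z gives the same grasp; the last joint's range is limited). The gripper opens to 93 mm and grips with 3 to 60 N. Pads are 15 mm wide; open, the fingers measure 128 mm over their backs; the gripper's body (75 mm by 188 mm) begins 65 mm behind the grasp point.
Start: joints at [1.089, 0.13, 1.488, -0, 1.523, -0.085], TCP at [0.232, 0.553, 0.237] pointing down, gripper open.
Joint ranges: [-2.96, 2.96], [-0.89, 2.26], [0.02, 2.5], [-1.34, 4.48], [0, 2.73], [-2.66, 2.66]. Speed limits (rad/s): [2.39, 2.39, 2.79, 3.14, 3.14, 3.14].

INTERFACE

Orientations are given as a rotation vector (axis times angle).
In Python, from plant import robot gives the robot as it stands.
- The arm moves only by the tool play_rows, never from a script. Its argument "deltas" is one flat list of numbers, 5 for each row, row after row: the shift along the tool's x, y, z in mm, then the turn about the tool's z in degrees, then the finger opening in mm, from 0 to 93. A call has 1 to 10 rows; each row shifts and turns the commanded pose from where the row before left it, along the tool's axes as they then stand; what a row does not reach is not made up. A row lasts 1/12 s, in which the tool goes at most 41.7 mm and 7.16 degrees, less where a joint would pass 70% of its speed; a pose out of reach is approached as far as the arm can. A call with a gripper value outside its range is refused whole. The fingers move at their own pace and stop on an object; "newtons" is the grip in N (left out, the last holds). Time passes only in rows, so rows that do not move let the fingers close. It gives the time, the measured TCP pose, the force, the opening and the grip force at its end, in the units of the state.
- robot.read_state(): the state, without advancing time (a new reading comes with each control period).
- robot.read_camera(name): name is "scene" or "top" or "wrist"; returns a dict with "pixels" (400x640x3 uint8, blue, green, red), "mtx" (3x3 intrinsics, pixels), "eye" and "rotation" of the camera in the world. Camera axes: x right, y up, looking along -z (the intrinsics and any distortion apply to the point x, -y, -z); pixel columns grow to the right and rows downward; lengths in m; the calibration is good to about 2 mm. A picture is of the moment at which its call begins. There is no depth.
- robot.close_job(): hands the job in; it is judged then, once.
The state is a dict: "t": time; "q": joint angles; "dq": joint speeds; "joint_torque": joint torques, N m; "tool_pos": TCP position; "orientation": TCP orientation; "force": force on the tool from outside, world axes, zero at the start; "wrist_torque": the same for the moment, N m; "opening": finger opening in m; "gripper_force": force on a finger pad.
Only numpy, scipy, OpenCV 4.12 (cv2) and the standard library are available. Lean on these libraries where they do the work, as an engineer would, in place of code of your own. Each camera call takes 0.05 s, during which the arm holds its last target. There are 200 camera calls.

TASK

Push the tall yellow lock-oil bottle across the counter, with the fingers low on its body so that it slides and does not tip over, into the blue three-sided stall until it stands upright against the stall's back plate. Do not lift or carry the bottle, leave the padlock, knob, pin vise and key cap where they are, and finish with the arm clear.

Things in the scene. Friction and masses are not known exactly. Their poses are not given: they have to be found in the camera images.
- bottle: Loose tall bottle, upright; 0.15 to 0.31 kg. Yellow round body 44 mm in diameter, straight to 108 mm; white band; thin neck, red cap; 175 mm tall. Origin: centre of underside, z along its axis. Starts 140 to 200 mm before the stall's origin. May tip if pushed above 30 mm; no finger contact with the TCP above 60 mm. Lean the tool back 30 to 45 deg so the gripper's body clears its upper part.
- stall: Fixed blue U fence on the counter, walls 25 mm high, 4 mm thick, no floor. Origin: at counter height amid a yellow spot (36 mm wide), where the bottle's axis stands when home, touching the back plate. +x points from the open side to the back plate (inner face at x = 22 mm). Side walls from x = -15 mm to the back plate, inner faces at y = +/-36 mm. Way in: along +x.
- padlock: Bystander: brass padlock standing upright, 40 x 18 mm, 57 mm tall with its steel shackle up; origin at the centre of its underside.
- alu_knob: Bystander: polished aluminium knob, 36 mm in diameter, 24 mm tall; origin at the centre of its underside.
- pin_vise: Bystander: bright steel pin vise lying along its x axis, 100 mm long, 10 mm thick; origin under its axis, 45 mm from the butt (-x) end.
- key_cap: Bystander: red plastic key cap lying flat, 26 x 26 x 9 mm; origin at the centre of its underside.

How it is judged:
By the outcome, as a careful person would: the job done as asked, in the order asked, and still so for the second after the job is handed in, with the robot touching nothing.
It also fails if it takes over 38 s, if anything falls off the work surface, if the arm or the gripper's body presses on something with over 40 N, if the wrist force passes 120 N, or if a joint passes its speed limit or range.

## Working session

There is one attempt and no reset: what is moved stays moved. The work goes in short steps, Python scripts to look and compute and a tool call to move; the robot and the scene stay as the last step left them, time stands still between calls to the robot, and variables do not carry over. Pictures are saved under pics/ and viewed, at most 10 in all, crops included, and the job is handed in when it is done.

Besides the shell and the picture viewer there is one more tool, called as name(argument=value, ...), one argument or row to a line, values as JSON. play_rows: Moves the arm, as the interface text tells. Its arguments: {"type":"object","properties":{"deltas":{"type":"array"},"newtons":{"type":"number"}},"required":["deltas"]}

```bash
mkdir -p pics; ls; cat > h.py <<'E'
import numpy as np, cv2
from plant import robot
from scipy.spatial.transform import Rotation as R
def ray(c,u,v):
    d=np.linalg.solve(c["mtx"],np.array([u,v,1.0])); d=np.array([d[0],-d[1],-d[2]])
    return np.array(c["eye"]),np.array(c["rotation"])@d
def onplane(c,u,v,z):
    e,d=ray(c,u,v); return e+d*(z-e[2])/d[2]
def proj(c,p):
    q=np.array(c["rotation"]).T@(np.array(p)-c["eye"]); w=np.array(c["mtx"])@[q[0],-q[1],-q[2]]; return w[:2]/w[2]
E
python3 - <<'E'
from h import *
for n in("scene","top"):
    c=robot.read_camera(n); cv2.imwrite(f"pics/{n}0.png",c["pixels"]); print(n,c["eye"],c["mtx"],c["rotation"],c.keys())
    np.save(f"{n}0.npy",c,allow_pickle=True)
print(robot.read_state())
E
```

```text
pics
scene [1.05033693 0.19767825 0.44836032] [[411.17909867   0.         322.08849482]
 [  0.         411.17909867 199.03404285]
 [  0.           0.           1.        ]] [0.60054433 0.83063887 1.79888993] dict_keys(['pixels', 'mtx', 'eye', 'rotation'])
top [0.57317463 0.04962907 0.6882408 ] [[481.14046634   0.         324.67121033]
 [  0.         481.14046634 203.37098659]
 [  0.           0.           1.        ]] [-0.01367058 -0.04487356 -1.54741124] dict_keys(['pixels', 'mtx', 'eye', 'rotation'])
{'t': 0.1, 'q': array([ 1.08861351e+00,  1.31099944e-01,  1.48915677e+00, -5.91294206e-06,
        1.52300416e+00, -8.53960994e-02]), 'dq': array([ 0.00051459, -0.00078464, -0.00407548, -0.00158478,  0.00056291,
       -0.00157884]), 'joint_torque': array([ 1.78083203e-03, -5.61339891e+01, -4.93096840e+01,  7.70715857e-02,
        2.89768173e-02, -2.43247410e-05]), 'tool_pos': array([0.23162982, 0.55296642, 0.23649125]), 'orientation': array([-6.19098918e-01, -3.07951548e+00,  2.51784552e-03]), 'force': array([-0.84910595,  0.37965691, -0.17017087]), 'wrist_torque': array([-0.0172732 , -0.03332434, -0.00482338]), 'gripper_force': 0.0, 'opening': 0.09281996670527776}
```

View pics/top0.png

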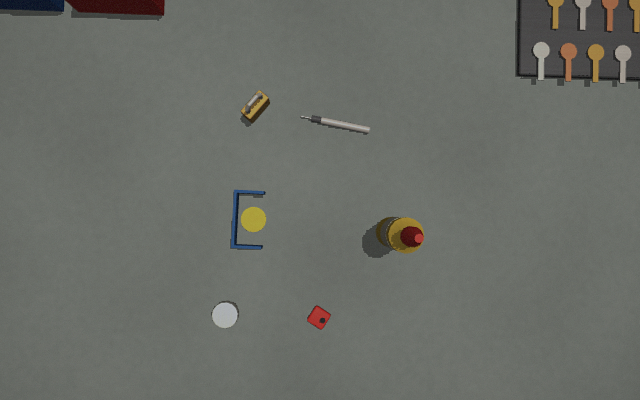

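View pics/scene0.png

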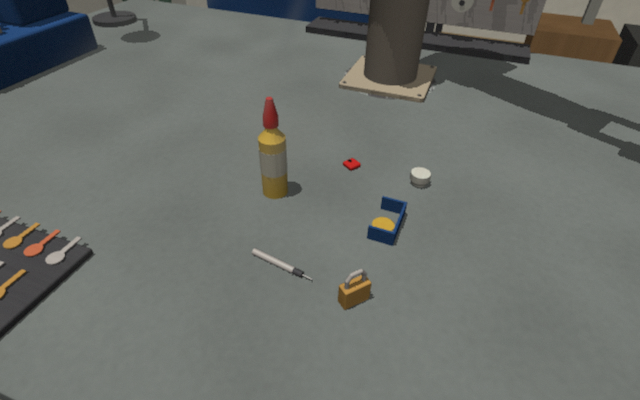

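Top view: the stall's spot is at (253,219) and opens to the right. The bottle base is near (390,233) with its cap at (413,237), so the push runs along about world +y. The padlock is at (255,106), the pin vise at 300–370,125, the knob at (225,315) and the key cap at (319,317). The scene view shows the bottle base near (275,193).

```bash
sed -i 's/^def ray/def cam(n):\n    c=robot.read_camera(n); c["rotation"]=R.from_rotvec(c["rotation"]).as_matrix(); return c\ndef ray/' h.py
cat >> h.py <<'E'
def blobs(c,lo,hi,amin=60):
    m=cv2.inRange(cv2.cvtColor(c["pixels"],cv2.COLOR_BGR2HSV),lo,hi)
    n,l,s,ce=cv2.connectedComponentsWithStats(m); return [(s[i],ce[i],l==i) for i in range(1,n) if s[i][4]>=amin]
E
python3 - <<'E'
from h import *
np.set_printoptions(precision=4,suppress=True)
T,S=cam("top"),cam("scene")
for n,c in(("top",T),("scene",S)):
    for nm,lo,hi in(("yel",(18,120,60),(32,255,255)),("red",(0,150,60),(6,255,255)),("blue",(100,120,40),(125,255,255))):
        for s,ce,m in blobs(c,lo,hi):
            print(n,nm,s,ce.round(1),onplane(c,*ce,0))
# stall rim
for s,ce,m in blobs(T,(100,120,40),(125,255,255)):
    if 200<ce[0]<300:
        ys,xs=np.nonzero(m); r=cv2.minAreaRect(np.c_[xs,ys].astype(np.float32)); b=cv2.boxPoints(r); print(r)
        for p in b: print(p,onplane(T,*p,.025))
# bottle axis from the scene: columns of the body silhouette at the low yellow part
for s,ce,m in blobs(S,(18,120,60),(32,255,255),40):
    if 250<ce[0]<300:
        for y in range(s[1],s[1]+s[3],3):
            x=np.nonzero(m[y])[0]; print(y,x.min(),x.max(),end="; ")
print()
for n,u,v in(("lock",255,106),("vise",335,124),("tip",301,117),("end",370,130),("knob",225,315),("cap",319,317)): print(n,onplane(T,u,v,.01))
st=robot.read_state(); print(R.from_rotvec(st["orientation"]).as_matrix())
E
```

```text
top yel [547   0  17  29 221] [554.9  11.2] [ 0.8775 -0.308   0.    ]
top yel [629   0  11  32 226] [635.5  13. ] [ 0.8796 -0.4294  0.    ]
top yel [587  44  17  38 334] [595.3  58.7] [ 0.8094 -0.3695  0.    ]
top yel [241  90  27  29 231] [255.1 106.2] [0.7238 0.1267 0.    ]
top yel [241 207  25  25 498] [253. 219.] [0.5625 0.1256 0.    ]
top yel [376 217  16  22  80] [380.4 226.2] [ 0.5562 -0.0569  0.    ]
top yel [386 217  38  36 656] [401.2 233.7] [ 0.5461 -0.087   0.    ]
top red [401 227  22  20 262] [412.  235.9] [ 0.5434 -0.1028  0.    ]
top red [307 306  23  23 303] [318.1 316.9] [0.4253 0.0298 0.    ]
top blue [  0   0  64  11 476] [35.5  4.4] [0.8584 0.4387 0.    ]
top blue [231 190  34  59 420] [240.5 220.1] [0.5606 0.1432 0.    ]
scene yel [258 128  27  26 457] [269.5 140. ] [ 0.4032 -0.1538  0.    ]
scene yel [262 175  25  24 467] [274.6 186.7] [ 0.5403 -0.0757  0.    ]
scene yel [372 217  22  14 212] [383.3 223.1] [0.5599 0.1266 0.    ]
scene yel [  3 223  37  26 260] [ 17.9 237.9] [ 0.799  -0.3769  0.    ]
scene yel [  0 270  26  28 180] [ 10.  282.1] [ 0.8639 -0.3134
[... 563 characters left out ...]
0.397571563720703, 58.188053131103516), 3.1798300743103027)
[230.5354 247.3631] [0.5235 0.1524 0.025 ]
[233.7631 189.2646] [0.6031 0.1501 0.025 ]
[264.1139 190.9508] [0.6018 0.1086 0.025 ]
[260.8862 249.0493] [0.522 0.111 0.025]
128 276 276; 131 263 278; 134 260 280; 137 258 284; 140 258 284; 143 259 280; 146 259 274; 149 260 273; 152 264 271; 175 285 285; 178 262 285; 181 263 286; 184 263 286; 187 263 286; 190 263 286; 193 264 286; 196 267 283; 
lock [0.7218 0.1257 0.01  ]
vise [0.6998 0.0123 0.01  ]
tip [0.7083 0.0607 0.01  ]
end [ 0.6927 -0.0376  0.01  ]
knob [0.4282 0.1598 0.01  ]
cap [0.4273 0.0287 0.01  ]
[[-0.9223  0.3865 -0.0006]
 [ 0.3865  0.9223 -0.0011]
 [ 0.0001 -0.0012 -1.    ]]
```

play_rows(
  deltas=[39,2,0,0,24,39,2,0,0,24,39,2,0,0,24,39,2,0,0,24,39,2,0,0,24,39,2,0,0,24,0,0,0,7,24,0,0,0,7,24,0,0,0,7,24,0,0,0,7,24],
)

```text
t: 1.03
tool_pos: [0.0201, 0.6548, 0.2369]
orientation: [1.353, 2.835, -0.001]
force: [0.6, 0.2, 0.7]
opening: 0.0305
gripper_force: 0.0
```

```bash
python3 - <<'E'
from h import *
np.set_printoptions(precision=4,suppress=True)
T,S=cam("top"),cam("scene")
print("cap tip",onplane(T,418,239,.175))
f=onplane(S,275,198.5,0); d=f-S["eye"]; d[2]=0; print("base",f+.022*d/np.linalg.norm(d))
ys,xs=np.nonzero([m for s,ce,m in blobs(T,(18,120,60),(32,255,255)) if s[0]==386 and s[4]>300][0])
(cx,cy),r=cv2.minEnclosingCircle(np.c_[xs,ys].astype(np.float32)); print("shoulder",cx,cy,r,onplane(T,cx,cy,.108))
# intersect: scene axis column at low band with top base
for v in(184,193): print(onplane(S,274.8,v,0.022*0+0.01))
s=robot.read_state(); print(s["q"],s["tool_pos"]); print(R.from_rotvec(s["orientation"]).as_matrix())
E
```

```text
cap tip [ 0.5477 -0.0706  0.175 ]
base [ 0.5502 -0.0713  0.    ]
shoulder 404.690673828125 234.52723693847656 18.8608341217041 [ 0.5495 -0.0699  0.108 ]
[ 0.5446 -0.0727  0.01  ]
[ 0.5672 -0.0618  0.01  ]
[ 1.4613  0.2797  1.3193 -0.      1.5432  0.7781] [0.0205 0.6548 0.237 ]
[[-0.6312  0.7756 -0.0001]
 [ 0.7756  0.6312 -0.0006]
 [-0.0004 -0.0004 -1.    ]]
```

play_rows(
  deltas=[0,0,0,7,24,0,0,0,7,24,0,0,0,7,24,0,0,0,7,24,0,0,0,7,24,0,0,0,7,24,40,0,0,0,24,40,0,0,0,24,40,0,0,0,24,40,0,0,0,24],
)

```text
t: 1.97
tool_pos: [0.0282, 0.8078, 0.2375]
orientation: [-2.268, -2.173, -0.0]
force: [1.5, 1.7, 0.8]
opening: 0.024
gripper_force: 0.0
```

play_rows(
  deltas=[40,0,0,0,24,40,0,0,0,24,40,0,0,0,24,40,0,0,0,24],
)

```text
t: 2.3
tool_pos: [0.0328, 0.8893, 0.2361]
orientation: [-2.257, -2.163, -0.025]
force: [0.7, 1.1, 0.6]
opening: 0.0241
gripper_force: 0.0
```

```bash
python3 - <<'E'
from h import *
np.set_printoptions(precision=4,suppress=True)
s=robot.read_state(); print(s["t"],s["q"],s["tool_pos"]); print(R.from_rotvec(s["orientation"]).as_matrix())
E
```

```text
2.3 [1.4758 1.1691 0.0511 0.0013 1.8997 1.5191] [0.0328 0.8893 0.2361]
[[ 0.0428  0.9991  0.0009]
 [ 0.9988 -0.0428  0.0218]
 [ 0.0218 -0.0001 -0.9998]]
```

The tool tilts a little at the reach limit, and in the direction I want. I'll keep pressing outward.

play_rows(
  deltas=[40,0,0,0,24,40,0,0,0,24,40,0,0,0,24,40,0,0,0,24,40,0,0,0,24,40,0,0,0,24],
)

```text
t: 2.8
tool_pos: [0.0378, 0.9604, 0.2081]
orientation: [-2.167, -2.077, -0.207]
force: [0.6, -0.5, -1.1]
opening: 0.0238
gripper_force: 0.0
```

```bash
cat > st.py <<'E'
from h import *
np.set_printoptions(precision=4,suppress=True)
s=robot.read_state(); M=R.from_rotvec(s["orientation"]).as_matrix()
print(s["t"],s["q"],s["tool_pos"],s["force"]); print(M,"lean",np.degrees(np.arccos(-M[2,2])))
E
python3 st.py
```

```text
2.8 [1.4739 1.2247 0.0238 0.0113 1.7024 1.5193] [0.0378 0.9604 0.2081] [ 0.6099 -0.4787 -1.1121]
[[ 0.0421  0.9991  0.0071]
 [ 0.9809 -0.0427  0.1897]
 [ 0.1899 -0.001  -0.9818]] lean 10.944607838085672
```

play_rows(
  deltas=[40,0,0,0,24,40,0,0,0,24,40,0,0,0,24,40,0,0,0,24,40,0,0,0,24,40,0,0,0,24,40,0,0,0,24,40,0,0,0,24],
)

```text
t: 3.47
tool_pos: [0.0433, 1.0384, 0.2392]
orientation: [-2.032, -1.947, -0.437]
force: [0.4, 0.5, 0.1]
opening: 0.0239
gripper_force: 0.0
```

```bash
python3 st.py
```

```text
3.4667 [1.4713 1.218  0.024  0.0249 1.4755 1.5171] [0.0433 1.0384 0.2392] [0.4275 0.4596 0.1203]
[[ 0.0394  0.9991  0.0162]
 [ 0.9103 -0.0426  0.4118]
 [ 0.4121 -0.0014 -0.9111]] lean 24.33963351071361
```

play_rows(
  deltas=[40,0,0,0,24,40,0,0,0,24,40,0,0,0,24,40,0,0,0,24,40,0,0,0,24,40,0,0,0,24,40,0,0,0,24,40,0,0,0,24],
)

```text
t: 4.13
tool_pos: [0.0472, 1.0923, 0.3328]
orientation: [-1.893, -1.805, -0.636]
force: [-0.0, 0.3, -0.0]
opening: 0.0243
gripper_force: 0.0
```

```bash
python3 st.py
```

```text
4.1333 [1.4685 1.1598 0.0233 0.0387 1.3069 1.5189] [0.0472 1.0923 0.3328] [-0.0194  0.3449 -0.0239]
[[ 0.0395  0.9989  0.0248]
 [ 0.7935 -0.0464  0.6068]
 [ 0.6073 -0.0043 -0.7945]] lean 37.396100715343145
```

Lean is 37.4° along azimuth about 87.5°. Heading back to a point behind the bottle.

play_rows(
  deltas=[-28,15.5,-20.5,0,24,-28,15.5,-20.5,0,24,-28,15.5,-20.5,0,24,-28,15.5,-20.5,0,24,-28,15.5,-20.5,0,24,-28,15.5,-20.5,0,24,-28,15.5,-20.5,0,24,-28,15.5,-20.5,0,24,-28,15.5,-20.5,0,24,-28,15.5,-20.5,0,24],
)

```text
t: 4.97
tool_pos: [0.1641, 0.8069, 0.3316]
orientation: [-1.892, -1.807, -0.637]
force: [-0.5, 0.3, 1.1]
opening: 0.024
gripper_force: 0.0
```

```bash
cat >> st.py <<'E'
import sys
if len(sys.argv)>3: print("tool delta mm",M.T@(np.array(list(map(float,sys.argv[1:4])))-s["tool_pos"])*1e3)
E
python3 st.py .544 -.165 .30
```

```text
4.9667 [1.2291 0.1482 1.4315 0.2242 0.9437 1.2014] [0.1641 0.8069 0.3316] [-0.5431  0.3257  1.0557]
[[ 0.0377  0.999   0.0246]
 [ 0.7938 -0.0449  0.6066]
 [ 0.6071 -0.0034 -0.7946]] lean 37.37809308077777
tool delta mm [-776.3378  423.3205 -555.0596]
```

play_rows(
  deltas=[-30,16.3,-21.3,0,24,-30,16.3,-21.3,0,24,-30,16.3,-21.3,0,24,-30,16.3,-21.3,0,24,-30,16.3,-21.3,0,24,-30,16.3,-21.3,0,24,-30,16.3,-21.3,0,24,-30,16.3,-21.3,0,24,-30,16.3,-21.3,0,24,-30,16.3,-21.3,0,24],
)

```text
t: 5.8
tool_pos: [0.3102, 0.4325, 0.319]
orientation: [-1.892, -1.809, -0.639]
force: [1.1, -0.0, 0.0]
opening: 0.0241
gripper_force: 0.0
```

```bash
python3 st.py .544 -.165 .30
```

```text
5.8 [ 0.4819 -0.54    2.0549  0.5746  1.3084  0.465 ] [0.3102 0.4325 0.319 ] [ 1.0932 -0.012   0.0009]
[[ 0.0358  0.999   0.0264]
 [ 0.7941 -0.0445  0.6062]
 [ 0.6067 -0.0008 -0.7949]] lean 37.35358955118146
tool delta mm [-477.6324  260.1183 -340.8973]
```

play_rows(
  deltas=[-23,19.3,-17.7,0,24,-23,19.3,-17.7,0,24,-23,19.3,-17.7,0,24,-23,19.3,-17.7,0,24,-23,19.3,-17.7,0,24,-23,19.3,-17.7,0,24,-23,19.3,-17.7,0,24,-23,19.3,-17.7,0,24,-23,19.3,-17.7,0,24,-23,19.3,-17.7,0,24],
)

```text
t: 6.63
tool_pos: [0.4909, 0.1334, 0.3196]
orientation: [-1.895, -1.81, -0.637]
force: [0.0, 0.9, -0.1]
opening: 0.0245
gripper_force: 0.0
```

```bash
python3 st.py .544 -.165 .30
```

```text
6.6333 [-0.2762 -0.1796  1.7764  0.6341  1.6891 -0.1997] [0.4909 0.1334 0.3196] [ 0.0473  0.8823 -0.1264]
[[ 0.0371  0.9989  0.0269]
 [ 0.7958 -0.0458  0.6039]
 [ 0.6045 -0.001  -0.7966]] lean 37.19082244584754
tool delta mm [-247.3069   66.7627 -163.1702]
```

play_rows(
  deltas=[-31,8.3,-20.4,0,24,-31,8.3,-20.4,0,24,-31,8.3,-20.4,0,24,-31,8.3,-20.4,0,24,-31,8.3,-20.4,0,24,-31,8.3,-20.4,0,24,-31,8.3,-20.4,0,24,-31,8.3,-20.4,0,24],
)

```text
t: 7.3
tool_pos: [0.5431, -0.1658, 0.2989]
orientation: [-1.896, -1.81, -0.635]
force: [1.2, -0.2, -0.0]
opening: 0.0241
gripper_force: 0.0
```

play_rows(
  deltas=[-21,0,27.6,0,24,-21,0,27.6,0,24,-21,0,27.6,0,24,-21,0,27.6,0,24,-21,0,27.6,0,24,-21,0,27.6,0,24,0,0,0,0,24],
)

```text
t: 7.88
tool_pos: [0.5384, -0.1615, 0.0836]
orientation: [-1.891, -1.8, -0.629]
force: [-0.6, 1.0, -0.5]
opening: 0.0237
gripper_force: 0.0
```

```bash
python3 st.py .543 -.155 .028; python3 - <<'E'
from h import *
c=cam("scene"); cv2.imwrite("pics/s1.png",c["pixels"])
E
```

```text
7.8833 [-0.6982  0.4758  1.5068  0.4976  1.5989 -0.748 ] [ 0.5384 -0.1615  0.0836] [-0.5636  1.0264 -0.4787]
[[ 0.0433  0.9989  0.0177]
 [ 0.7926 -0.0451  0.608 ]
 [ 0.6082 -0.0123 -0.7937]] lean 37.466549627261216
tool delta mm [-28.4306   5.0322  48.1494]
```

View pics/s1.png

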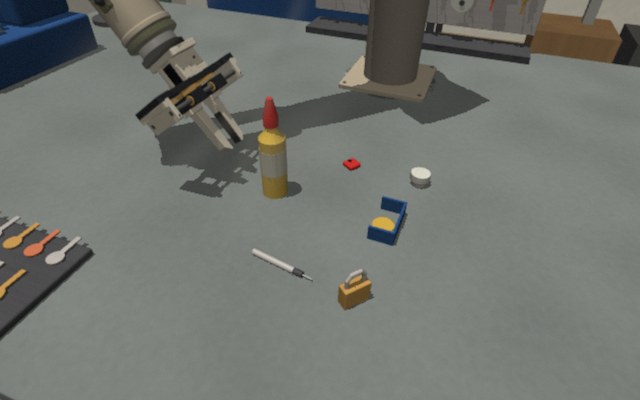

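The leaned gripper stands behind the bottle, whose base is at (274,193), and clears its upper part. Lowering now.

play_rows(
  deltas=[-7,1.3,12,0,24,-7,1.3,12,0,24,-7,1.3,12,0,24,-7,1.2,12,0,24,0,0,0,0,24],
)

```text
t: 8.35
tool_pos: [0.5458, -0.1558, 0.0322]
orientation: [-1.892, -1.805, -0.632]
force: [-0.8, -0.1, -0.9]
opening: 0.024
gripper_force: 0.0
```

```bash
python3 st.py .5462 -.1125 .028; python3 st.py .560 .087 .028 | tail -1
```

```text
8.35 [-0.6844  0.5524  1.5086  0.5046  1.52   -0.7786] [ 0.5458 -0.1558  0.0322] [-0.8268 -0.1243 -0.9455]
[[ 0.0397  0.999   0.0211]
 [ 0.7943 -0.0443  0.6059]
 [ 0.6063 -0.0073 -0.7952]] lean 37.323356739778006
tool delta mm [31.8575 -1.4588 29.5858]
tool delta mm [190.8617   3.4874 150.7629]
```

play_rows(
  deltas=[5.3,-0.2,4.9,0,24,5.3,-0.2,4.9,0,24,5.3,-0.2,4.9,0,24,5.3,-0.2,4.9,0,24,5.3,-0.2,4.9,0,24,5.3,-0.2,4.9,0,24,0,0,0,0,24],
)

```text
t: 8.93
tool_pos: [0.5474, -0.1123, 0.0309]
orientation: [-1.892, -1.809, -0.633]
force: [-0.0, 0.3, -0.2]
opening: 0.0239
gripper_force: 0.0
```

```bash
python3 st.py .5475 -.083 .028;  python3 - <<'E'
from h import *
c=cam("scene"); cv2.imwrite("pics/s2.png",cv2.resize(c["pixels"][60:260,160:440],None,fx=2.8,fy=2.8))
E
```

```text
8.9333 [-0.6293  0.5026  1.5811  0.5292  1.4744 -0.7499] [ 0.5474 -0.1123  0.0309] [-0.0227  0.2828 -0.1933]
[[ 0.0375  0.999   0.0227]
 [ 0.795  -0.0436  0.605 ]
 [ 0.6054 -0.0046 -0.7959]] lean 37.258701448089305
tool delta mm [21.5467 -1.1741 20.0415]
```

View pics/s2.png

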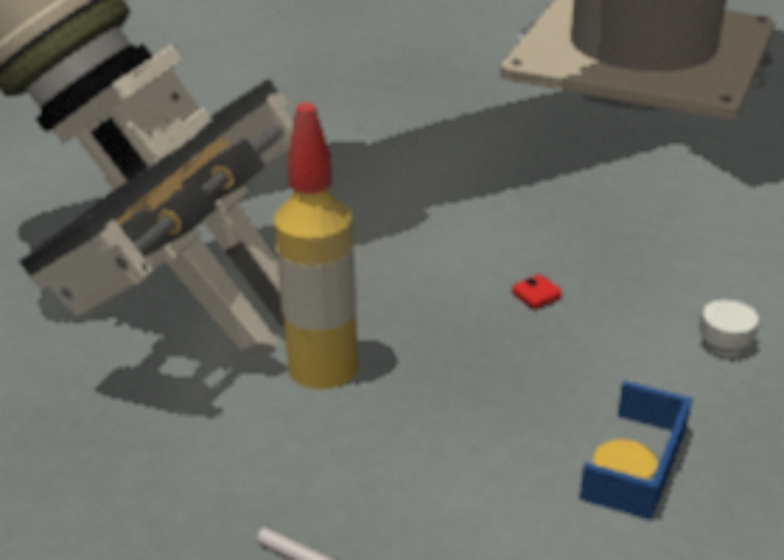

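Fingers are low and just short of the bottle, and the gripper body clears its upper part. Starting a gentle push.

play_rows(
  deltas=[2.4,0.1,2.3,0,24,2.4,0.1,2.3,0,24,2.4,0.1,2.3,0,24,2.4,0.1,2.3,0,24,2.4,0.1,2.3,0,24,2.4,0.1,2.3,0,24,2.4,0.1,2.3,0,24,2.4,0.1,2.3,0,24,2.4,0.1,2.3,0,24,2.4,0.1,2.3,0,24],
)

```text
t: 9.82
tool_pos: [0.5502, -0.0809, 0.0271]
orientation: [-1.894, -1.808, -0.634]
force: [-0.5, -3.7, 2.6]
opening: 0.0239
gripper_force: 2.2
```

```bash
cat > b.py <<'E'
from h import *
np.set_printoptions(precision=4,suppress=True)
T,S=cam("top"),cam("scene")
# bottle axis: red cap rays (mid height ~.15) crossed from both views, and low yellow body in the scene
def cap(c):
    m=cv2.inRange(cv2.cvtColor(c["pixels"],cv2.COLOR_BGR2HSV),(0,150,60),(6,255,255)); b=blobs(c,(0,150,60),(6,255,255),30)
    return [(x[1].round(1),x[0][4]) for x in b]
for ce,a in cap(T): print("top red",ce,a,onplane(T,*ce,.15))
for ce,a in cap(S): print("scene red",ce,a,onplane(S,*ce,.15))
for s,ce,m in blobs(S,(18,120,60),(32,255,255),150):
    if ce[0]>200 and s[1]<260:
        x=np.nonzero(m[s[1]+s[3]-8])[0]; u=(x.min()+x.max())/2
        f=onplane(S,u,s[1]+s[3]-.5,0); d=f-S["eye"]; d[2]=0
        print("scene yel",s,"base",f+.022*d/np.linalg.norm(d))
E
python3 st.py .560 .0897 .028; python3 b.py
```

```text
9.8167 [-0.5854  0.4777  1.6236  0.5486  1.4383 -0.7254] [ 0.5502 -0.0809  0.0271] [-0.4831 -3.6667  2.6289]
[[ 0.0382  0.999   0.024 ]
 [ 0.7955 -0.0449  0.6043]
 [ 0.6048 -0.004  -0.7964]] lean 37.214837650358575
tool delta mm [136.5765   2.1115 102.6333]
top red [159.7   4.9] 76 [0.801  0.2186 0.15  ]
top red [390.4 233.6] 285 [ 0.5519 -0.0451  0.15  ]
top red [318.1 316.9] 303 [0.4575 0.0341 0.15  ]
scene red [284. 117.] 311 [ 0.5529 -0.0453  0.15  ]
scene red [351.3 163.8] 128 [0.6312 0.085  0.15  ]
scene yel [228 116  29  27 157] base [ 0.4202 -0.2253  0.    ]
scene yel [272 132  28  26 567] base [ 0.4286 -0.1044 -0.    ]
scene yel [275 178  26  25 497] base [ 0.5511 -0.0456  0.    ]
scene yel [372 217  22  14 213] base [0.5554 0.1265 0.    ]
```

The bottle slides upright with a 4 N push. Carrying on.

play_rows(
  deltas=[3,0.1,2.3,0,24,4,0.1,3,0,24,4,0.1,3,0,24,4,0.1,3,0,24,4,0.1,3,0,24,4,0.1,3,0,24,4,0.1,3,0,24,4,0.1,3,0,24,4,0.1,3,0,24,3,0.1,2.3,0,24],
)

```text
t: 10.75
tool_pos: [0.553, -0.0328, 0.0271]
orientation: [-1.893, -1.808, -0.633]
force: [0.0, -0.6, -1.2]
opening: 0.024
gripper_force: 1.0
```

```bash
python3 st.py .560 .0897 .028; python3 b.py
```

```text
10.75 [-0.5154  0.4364  1.6803  0.5777  1.394  -0.6822] [ 0.553  -0.0328  0.0271] [ 0.0277 -0.6038 -1.1617]
[[ 0.0383  0.999   0.0232]
 [ 0.7952 -0.0445  0.6047]
 [ 0.6051 -0.0047 -0.7961]] lean 37.23797491263027
tool delta mm [98.2238  1.5067 73.553 ]
top red [159.6   4.9] 74 [0.8009 0.2187 0.15  ]
top red [348.2 230.4] 269 [0.5545 0.0026 0.15  ]
top red [318.1 316.8] 302 [0.4576 0.0341 0.15  ]
scene red [313.8 125.9] 282 [0.5603 0.0055 0.15  ]
scene red [351.3 163.8] 128 [0.6312 0.085  0.15  ]
scene yel [300 140  29  26 618] base [ 0.4326 -0.0435  0.    ]
scene yel [300 185  27  26 520] base [0.5532 0.0035 0.    ]
scene yel [372 217  22  14 213] base [0.5554 0.1265 0.    ]
```

play_rows(
  deltas=[3,0.1,2.2,0,24,4,0.1,3,0,24,4,0.1,3,0,24,4,0.1,3,0,24,4,0.1,3,0,24,4,0.1,3,0,24,4,0.1,3,0,24,4,0.1,3,0,24,4,0.1,3,0,24,4,0.1,3,0,24],
)

```text
t: 11.68
tool_pos: [0.5564, 0.0156, 0.0276]
orientation: [-1.894, -1.808, -0.633]
force: [-0.6, -1.6, -0.8]
opening: 0.0241
gripper_force: 0.5
```

play_rows(
  deltas=[4,0.1,3,0,24,4,0.1,3,0,24,4,0.1,3,0,24,4,0.1,3,0,24,4,0.1,3,0,24,4,0.1,3,0,24,4,0.1,3,0,24,4,0.1,3,0,24,3,0.1,2.3,0,24],
)

```text
t: 12.43
tool_pos: [0.5593, 0.0593, 0.0278]
orientation: [-1.894, -1.808, -0.633]
force: [-0.4, -0.8, -0.8]
opening: 0.024
gripper_force: 0.6
```

```bash
python3 st.py .560 .0897 .028; python3 b.py;  python3 - <<'E'
from h import *
c=cam("scene"); cv2.imwrite("pics/s3.png",cv2.resize(c["pixels"][90:290,250:500],None,fx=2.8,fy=2.8))
E
```

```text
12.4333 [-0.3681  0.3768  1.758   0.6348  1.3073 -0.5875] [0.5593 0.0593 0.0278] [-0.4098 -0.8251 -0.7808]
[[ 0.0382  0.999   0.0236]
 [ 0.7953 -0.0447  0.6045]
 [ 0.605  -0.0043 -0.7962]] lean 37.229246305571586
tool delta mm [24.3022 -0.6155 18.2726]
top red [127.7   4.4] 31 [0.8001 0.2537 0.15  ]
top red [159.4   5.7] 85 [0.8    0.2189 0.15  ]
top red [266. 223.] 282 [0.5607 0.0945 0.15  ]
top red [318.  316.9] 300 [0.4575 0.0342 0.15  ]
scene red [375.  140.1] 430 [0.5638 0.098  0.15  ]
scene red [350.4 163.7] 115 [0.6315 0.0839 0.15  ]
scene yel [311 134  24  31 173] base [ 0.4272 -0.0392  0.    ]
scene yel [357 154  30  29 683] base [0.4421 0.0741 0.    ]
scene yel [352 201  42  30 709] base [ 0.5605  0.1135 -0.    ]
```

View pics/s3.png

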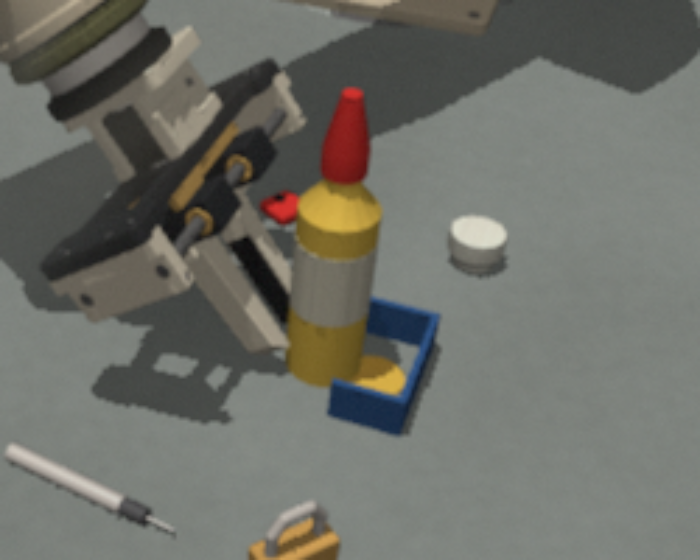

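The bottle is upright and centred at the stall's mouth, and the bystanders haven't moved. Last stretch, slowly.

play_rows(
  deltas=[2.4,-0.1,1.8,0,24,2.4,-0.1,1.8,0,24,2.4,-0.1,1.8,0,24,2.4,-0.1,1.8,0,24,2.4,-0.1,1.8,0,24,2.4,-0.1,1.8,0,24,2.4,-0.1,1.8,0,24,2.4,-0.1,1.8,0,24,1.6,-0.1,1.2,0,24],
)

```text
t: 13.33
tool_pos: [0.5594, 0.0852, 0.028]
orientation: [-1.893, -1.808, -0.633]
force: [-0.2, -1.1, 0.0]
opening: 0.0242
gripper_force: 0.6
```

play_rows(
  deltas=[0.8,0,0.6,0,24,0.8,0,0.6,0,24],
)

```text
t: 13.5
tool_pos: [0.5595, 0.0869, 0.028]
orientation: [-1.894, -1.808, -0.633]
force: [0.0, -1.2, -0.9]
opening: 0.0237
gripper_force: 0.6
```

```bash
python3 st.py .560 .0897 .028; python3 b.py|grep top
```

```text
13.5 [-0.322   0.3617  1.7774  0.6513  1.2806 -0.5578] [0.5595 0.0869 0.028 ] [ 0.0202 -1.1774 -0.8971]
[[ 0.0382  0.999   0.0236]
 [ 0.7954 -0.0446  0.6045]
 [ 0.6049 -0.0043 -0.7963]] lean 37.2231200842692
tool delta mm [2.2536 0.3278 1.6871]
top red [109.7   6.8] 43 [0.7967 0.2733 0.15  ]
top red [144.    6.2] 299 [0.7988 0.2358 0.15  ]
top red [242.5 222.3] 303 [0.5609 0.1205 0.15  ]
top red [318. 317.] 299 [0.4574 0.0342 0.15  ]
```

play_rows(
  deltas=[0.8,0,0.6,0,24,0.8,0,0.6,0,24],
)

```text
t: 13.77
tool_pos: [0.5597, 0.0886, 0.028]
orientation: [-1.894, -1.808, -0.633]
force: [-0.5, -1.1, -0.1]
opening: 0.0239
gripper_force: 0.6
```

play_rows(
  deltas=[0.8,0,0.6,0,24,0,0,0,0,24],
)

```text
t: 13.93
tool_pos: [0.5597, 0.0898, 0.028]
orientation: [-1.894, -1.808, -0.633]
force: [0.2, -1.4, -0.3]
opening: 0.0236
gripper_force: 0.5
```

play_rows(
  deltas=[0.8,0,0.6,0,24,0,0,0,0,24],
)

```text
t: 14.1
tool_pos: [0.5599, 0.0905, 0.028]
orientation: [-1.894, -1.808, -0.633]
force: [0.1, -2.4, -0.7]
opening: 0.0241
gripper_force: 1.3
```

play_rows(
  deltas=[0.6,0,0.5,0,24,0,0,0,0,24],
)

```text
t: 14.27
tool_pos: [0.56, 0.0908, 0.028]
orientation: [-1.895, -1.809, -0.633]
force: [-0.9, -6.1, -0.3]
opening: 0.0241
gripper_force: 2.6
```

play_rows(
  deltas=[0.6,0,0.5,0,24,0,0,0,0,24],
)

```text
t: 14.43
tool_pos: [0.5602, 0.0911, 0.0279]
orientation: [-1.895, -1.809, -0.633]
force: [-1.5, -8.5, 0.6]
opening: 0.0241
gripper_force: 4.1
```

```bash
python3 b.py|egrep "top|scene";  python3 - <<'E'
from h import *
c=cam("top"); cv2.imwrite("pics/t3.png",cv2.resize(c["pixels"][140:300,160:360],None,fx=3.5,fy=3.5))
E
```

```text
top red [118.4   7.7] 142 [0.796  0.2637 0.15  ]
top red [152.6   7.2] 186 [0.7981 0.2263 0.15  ]
top red [239.2 221.9] 297 [0.5613 0.1242 0.15  ]
top red [318.  316.9] 301 [0.4575 0.0342 0.15  ]
scene red [395.3 144.5] 443 [0.5641 0.1267 0.15  ]
scene yel [331 138  23  33 178] base [0.4311 0.0028 0.    ]
scene yel [376 159  31  29 703] base [0.4425 0.1125 0.    ]
scene yel [370 204  30  27 449] base [0.5557 0.1258 0.    ]
```

View pics/t3.png

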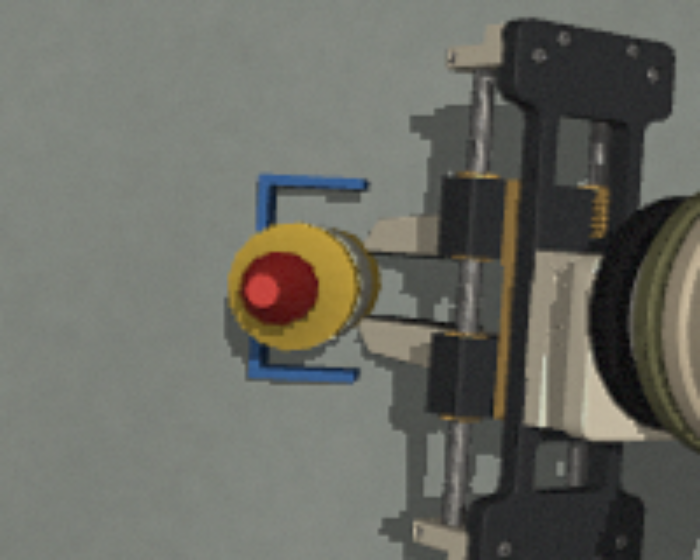

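Resistance climbs to 8.5 N with the TCP hardly moving, so the bottle is seated on the back plate, upright at about (0.561, 0.125). Backing straight off, then up.

play_rows(
  deltas=[-1.6,0,-1.2,0,24,-4,0.2,-3,0,24,-8,0.4,-6,0,24,-12,0.6,-9,0,24,-16,0.8,-12,0,24,-16,0.8,-12,0,24,-16,0.8,-12,0,24,-4,0,-18,0,24,10,0,-20,0,24,0,0,0,0,24],
)

```text
t: 15.42
tool_pos: [0.5609, -0.0214, 0.0648]
orientation: [-1.898, -1.81, -0.638]
force: [0.2, -0.5, 0.8]
opening: 0.024
gripper_force: 0.0
```

```bash
python3 st.py; python3 b.py|egrep "top|scene";  python3 - <<'E'
from h import *
c=cam("scene"); cv2.imwrite("pics/s4.png",c["pixels"])
E
```

```text
15.4167 [-0.4931  0.3757  1.6764  0.5827  1.4316 -0.6312] [ 0.5609 -0.0214  0.0648] [ 0.1534 -0.5232  0.777 ]
[[ 0.0374  0.9989  0.029 ]
 [ 0.7963 -0.0474  0.603 ]
 [ 0.6037  0.0006 -0.7972]] lean 37.13600949671068
top red [159.3   4.6] 75 [0.8013 0.219  0.15  ]
top red [239.4 221.7] 296 [0.5615 0.124  0.15  ]
top red [318.1 316.9] 302 [0.4575 0.0341 0.15  ]
scene red [395.2 144.8] 428 [0.565  0.1267 0.15  ]
scene red [351.3 163.9] 126 [0.6314 0.0851 0.15  ]
scene yel [260 104  27  27 175] base [ 0.3519 -0.1874  0.    ]
scene yel [376 159  31  29 707] base [0.4425 0.1125 0.    ]
scene yel [370 206  30  25 452] base [0.5557 0.1258 0.    ]
```

View pics/s4.png

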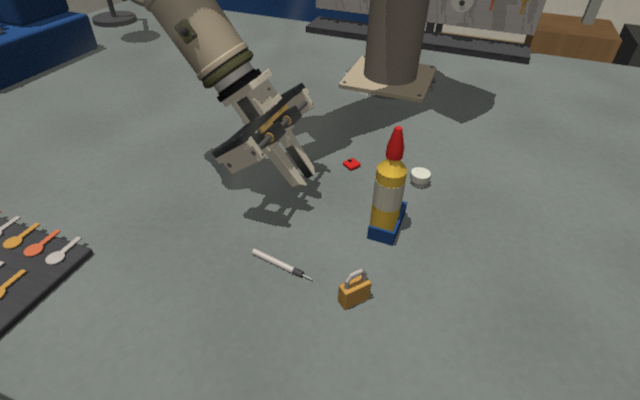

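The bottle stands upright in the stall at (388,205). The padlock, knob, pin vise and key cap are at their old pixels, and the arm is clear. One idle row to settle, then I hand in.

play_rows(
  deltas=[0,0,0,0,24,0,0,0,0,24],
)

```text
t: 15.73
tool_pos: [0.5578, -0.0174, 0.0602]
orientation: [-1.893, -1.807, -0.632]
force: [-0.7, -1.0, -0.5]
opening: 0.0238
gripper_force: 0.0
```

```bash
python3 -c "
from plant import robot; print(robot.close_job())"
```

```text
the job is handed in; nothing more can be done
None
```

I slid the bottle upright into the stall until it met the back plate, left the four bystanders where they were, and handed the job in at about 15.7 s with the arm clear; no verdict came back.

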